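# Pull the filter plate from under the flap and show it to the inspection light

### The job

Swing the filter unit's cover flap up and back until it rests open by itself, then draw the perforated filter plate (the one with the wide flat grip bar) straight up out of its slot, leaving the blank plate in place. Hold the filter plate upright about 8 cm in front of the middle of the upright light panel's lit face, with its broad side squarely facing the light, and finish there still holding it; the flap stays open and the other things on the table are left alone.

Things in the scene. Friction and masses are not known exactly. Their poses are not given: they have to be found in the camera images.
- housing: Filter unit: fixed open-topped stainless case, 130 (x) x 200 (y) x 110 mm tall, walls 5 mm, inner floor 6 mm up; origin at the centre of its underside, +x to the hinge side, -x to the front with the flap's handle. Two upright slots inside (white guide ribs 56 mm tall on the two x walls) at y = +42 and -42 mm hold one plate each, broad sides facing y; which slot holds which plate varies. A 22 mm brass tap stub low on the front is decoration.
- flap (a joint): Angle of the steel cover flap (200 wide x 130 x 4 mm, about 0.25 kg) about its level hinge on the case's +x top edge: 0 shut, 1.57 upright, stop at 2.0. Almost no friction: it falls shut below about 1.5 and falls open to the stop beyond about 1.65.
- flap_hinge (a point): Middle of the hinge line (along the housing's y), 65 mm to +x of the housing's centre and 110 mm up.
- flap_bar (a point): Middle of the flap's handle: a round bar 10 mm thick, 90 mm long along the housing's y, carried by two rods at its ends 55 mm out in front of the case, in the plane of the flap, 185 mm from the hinge line; it swings with the flap (2 mm to the flap's outer side of the hinge plane).
- filter_grip (a point): Middle of the grip bar on the filter plate's top edge: 50 mm long, 10 mm thick, 26 mm tall (top 13 mm above this point). Own axes: x along the plate, y across its thickness, z up the plate. With the plate seated this is 89 mm above the housing's underside, hidden by the shut flap.
- filter_center (a point): Middle of the perforated steel panel of the filter plate: 114 (x) x 6 (y) x 70 mm (z), 48 mm straight below filter_grip. The plate weighs about 0.2 kg and is loose, 1.5 mm play either side in its slot.
- blank_center (a point): Middle of the blank plate: same 114 x 6 x 70 mm panel without holes, with only a 12 mm round stub on its top edge. Stays where it is.
- light: Inspection light, fixed: foot 130 (x) x 150 (y) x 12 mm, on it an upright grey panel 20 mm thick, 180 mm wide, its top 165 mm above the table; origin under the centre of the foot. The lit white face looks to its own -x.
- light_face (a point): Middle of the lit face: 38 mm to +x of the light's origin, 95 mm up; own -x points straight out of the face, y along its width, z up.
- jar: Bystander: amber herb jar, 80 mm across, 110 mm tall; origin at the centre of its underside.
- spray: Bystander: aluminium spray bottle, 38 mm across, 126 mm tall; origin at the centre of its underside.
- cup: Bystander: small white bowl, 76 mm across, 65 mm tall; origin at the centre of its underside.

How it is judged:
By the outcome, as a careful person would: the job done as asked, in the order asked, and still so for the second after the job is handed in, while the arm keeps its last pose, push and grip.
It also fails if it takes over 70 s, if anything falls off the work surface, if the arm or the gripper's body presses on something with over 40 N, if the wrist force passes 120 N, or if a joint passes its speed limit or range.

### The arm

A 6-joint arm with a two-finger parallel gripper is mounted at the origin on the work surface. World frame = base frame: x ahead of the robot, y to its left, z up, the work surface at z = 0. Lengths are in mm, angles in rad, forces in N, time in s.
With the tool pointing down it reaches from about 300 to 775 mm from the base axis. Payload 14.6 kg.
Tool frame: the origin (TCP) lies at the very end of the fingers, on their centre line; the grasp point (between the pads) lies 19 mm behind it; z points along the fingers, y is the line along which they close (so a half turn about z gives the same grasp; the last joint's range is limited). The gripper opens to 94 mm and grips with 3 to 60 N. Pads are 16 mm wide; open, the fingers measure 119 mm over their backs; the gripper's body (75 mm by 177 mm) begins 78 mm behind the grasp point.
Start: joints at [1.096, 0.3, 1.521, -0, 1.321, -0.067], TCP at [218.121, 504.888, 205.446] pointing down, gripper open.
Joint ranges: [-3.03, 3.03], [-0.79, 2.21], [0.23, 2.52], [-1.04, 4.18], [0, 3.07], [-2.55, 2.55]. Speed limits (rad/s): [2.22, 2.22, 2.57, 3.14, 3.14, 3.14].

### API

Orientations are given as [roll, pitch, yaw] about the fixed x, y, z axes, in that order (R = Rz(yaw) Ry(pitch) Rx(roll)).
In Python, from cell import manip, camera, get_calibration gives the robot as it stands. The module is installed in compiled form; this text tells all that it offers.
- The arm moves only by the tool jog_arm, never from a script. Its argument "plan" is one flat list of numbers, 6 for each row, row after row: the shift along the world's x, y, z in m, then the turn, a rotation vector about the world's x, y, z in degrees. A call has 1 to 20 rows; each row is the pose to reach, as a shift and turn from the pose commanded when the call began; what a row does not reach only later rows make up. A row lasts 1/10 s, in which the tool goes at most 50 mm and 8.59 degrees, less where a joint would pass 70% of its speed; a pose out of reach is approached as far as the arm can. A call with a gripper value outside its range is refused whole. "claw" is the finger opening in m, from 0 to 0.094, set as the call begins (left out, the last holds). The fingers move at their own pace and stop on an object; "force" is the grip in N (left out, the last holds). Time passes only in rows, so rows that repeat a pose let the fingers close. It gives the time, the measured TCP pose, the force, the opening and the grip force at its end, in the units of the state.
- manip.read_state(): the state, without advancing time (a new reading comes with each control period).
- camera(name): name is "side" or "top" or "wrist"; returns (picture, depth): 384x512x3 uint8, red, green, blue; 384x512 float32, mm along the optical axis (not along the pixel's ray), 0 where there is no reading.
- get_calibration(name): a dict with "fx", "fy", "cx", "cy" (pixels), "origin" and "attitude" of the camera in the world. Camera axes: x right, y down, z forward; pixel columns grow to the right and rows downward; lengths in mm; the calibration is good to about 2 mm. A picture is of the moment at which its call begins: read the wrist's pose just before it. get_calibration takes no time and is no camera call; for the wrist camera it gives the pose at the moment of the call.
- manip.sign_off(): hands the job in; it is judged then, once.
The state is a dict: "clock": time; "joints": joint angles; "qd": joint speeds; "effort": joint torques, N m; "eef_pos": TCP position; "eef_rot": TCP orientation; "wrist_force": force on the tool from outside, world axes, zero at the start; "moment": the same for the moment, N m; "finger_gap": finger opening in mm; "finger_force": force on a finger pad.
Only numpy, scipy, OpenCV 4.12 (cv2) and the standard library are available. Lean on these libraries where they do the work, as an engineer would, in place of code of your own. Each camera call takes 0.05 s, during which the arm holds its last target. There are 200 camera calls.

## Working session

There is one attempt and no reset: what is moved stays moved. The work goes in short steps, Python scripts to look and compute and a tool call to move; the robot and the scene stay as the last step left them, time stands still between calls to the robot, and variables do not carry over. Pictures are saved under pics/ and viewed, at most 10 in all, crops included, and the job is handed in when it is done.

Besides the shell and the picture viewer there is one more tool, called after "Request:" as name(argument=value, ...) on one line, values as JSON. jog_arm: Moves the arm, as the interface text tells. Its arguments: {"type":"object","properties":{"plan":{"type":"array"},"claw":{"type":"number"},"force":{"type":"number"}},"required":["plan"]}

```bash
mkdir -p pics; cat > h.py <<'E'
import numpy as np, cv2
from cell import manip, camera, get_calibration
def snap(name,fn):
    p,d=camera(name); k=get_calibration(name)
    cv2.imwrite('pics/'+fn+'.png',p[:,:,::-1]); np.savez('pics/'+fn+'.npz',p=p,d=d); return p,d,k
E
python3 - <<'E'
from h import *
for n in('top','side'):
    p,d,k=snap(n,n+'0'); print(n,k)
import cv2
a=cv2.imread('pics/top0.png');b=cv2.imread('pics/side0.png')
print(manip.read_state())
E
```

```text
top {'fx': 360.32000676475474, 'fy': 360.32000676475474, 'cx': 256.0178366851382, 'cy': 189.35147392570465, 'origin': array([ 428.40457061,   13.64026835, 1121.91763859]), 'attitude': array([-2.99160643, -0.00412243, -1.59104374])}
side {'fx': 367.2141211133115, 'fy': 367.2141211133115, 'cx': 251.60685231651448, 'cy': 184.39621153612333, 'origin': array([ 277.68860661, -657.70969193,  916.66325581]), 'attitude': array([-2.42840532,  0.01269091, -0.43019886])}
{'clock': 0.1, 'joints': array([ 1.09641204e+00,  3.00383876e-01,  1.52152664e+00, -3.82743458e-05,
        1.32067744e+00, -6.66155307e-02]), 'qd': array([-1.22814337e-05, -7.07532596e-04, -7.22585690e-04,  6.52592939e-04,
       -1.07409475e-03, -1.06160229e-03]), 'effort': array([ 1.65428177e-03, -5.32648873e+01, -3.53277147e+01,  7.09788501e-02,
        2.35775043e-02, -6.09687959e-05]), 'eef_pos': array([218.02200817, 504.68770107, 204.95719696]), 'eef_rot': array([-3.14059709e+00, -2.92622422e-05,  2.73383337e+00]), 'wrist_force': array([-0.55321542, -0.22031416,  0.38699315]), 'moment': array([0.02706234, 0.06208354, 0.00235837]), 'finger_force': 0.0, 'finger_gap': 93.9096857748657}
```

View pics/top0.png

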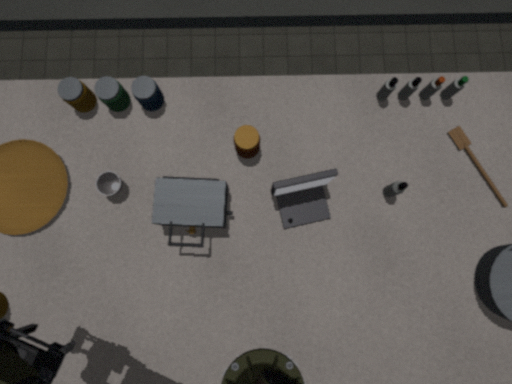

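View pics/side0.png

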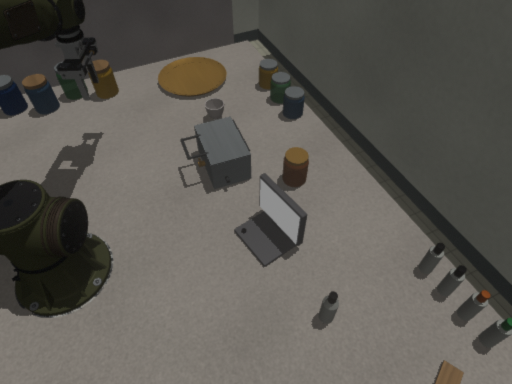

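The top view shows the housing with its shut flap at about (190,203), the handle bar at (186,243) on the robot's side, and the light at (305,190) with its face towards the robot. The jar is at (247,141), the cup at (110,184) and the spray bottle at (397,188). The side view shows the same layout.

```bash
cat >> h.py <<'E'
from scipy.spatial.transform import Rotation as R
def cloud(d,k):
    v,u=np.mgrid[:d.shape[0],:d.shape[1]]
    c=np.stack([(u-k['cx'])/k['fx']*d,(v-k['cy'])/k['fy']*d,d],-1)
    return c@R.from_euler('xyz',k['attitude']).as_matrix().T+k['origin']
def rect(P):
    r=cv2.minAreaRect(P[:,:2].astype(np.float32)); return r, cv2.boxPoints(r).round(1).tolist()
E
python3 - <<'E'
from h import *
for n in('top','side'):
    z=np.load(f'pics/{n}0.npz'); k=get_calibration(n); W=cloud(z['d'],k)
    X,Y,Z=W[...,0],W[...,1],W[...,2]
    print(n,'table z',np.median(Z[(abs(Z)<15)]))
    near=(X>250)&(X<620)&(Y>60)&(Y<360)
    m=near&(Z>100)&(Z<122)
    nl,lab,st,c=cv2.connectedComponentsWithStats(m.astype(np.uint8))
    for i in range(1,nl):
        if st[i,4]>60: P=W[lab==i]; print(i,st[i],rect(P),np.median(P[:,2]))
    # flap plus bar pixels
    m2=m&(X<375); P=W[m2]; print('bar',len(P),P.min(0),P.max(0)) if len(P) else 0
    # opened away bar thin: erode/dilate
    op=cv2.morphologyEx(m.astype(np.uint8),cv2.MORPH_OPEN,np.ones((9,9)))
    print('flap',rect(W[op>0])); 
    L=(X>350)&(X<560)&(Y>-260)&(Y<20)&(Z>20)&(Z<200)
    P=W[L]; print('light top',P[:,2].max()); T=P[P[:,2]>155]; print(len(T),rect(T))
    F=P[(P[:,2]>40)&(P[:,2]<145)]
    c=np.median(F,0); A=F[np.linalg.norm(F-c,axis=1)<70]; 
    for _ in range(4):
        c=A.mean(0); nn=np.linalg.svd(A-c,full_matrices=False)[2][2]; A=F[abs((F-c)@nn)<5]
    print('face',c,nn,len(A),len(F),rect(A))
E
```

```text
top table z -0.11484386378288036
1 [ 152  178   75   70 3573] (((522.8897705078125, 197.87579345703125), (200.4159698486328, 195.35562133789062), 86.12747955322266), [[418.70001220703125, 104.5], [613.5999755859375, 91.30000305175781], [627.0999755859375, 291.29998779296875], [432.20001220703125, 304.5]]) 113.89382593827702
flap (((551.3265380859375, 195.606201171875), (201.55198669433594, 134.47586059570312), 88.34712982177734), [[481.20001220703125, 96.80000305175781], [615.5999755859375, 92.9000015258789], [621.4000244140625, 294.3999938964844], [487.0, 298.29998779296875]])
light top 21.417659211700766
0 (((0.0, 0.0), (0.0, 0.0), 0.0), [[0.0, 0.0], [0.0, 0.0], [0.0, 0.0], [0.0, 0.0]])
  return _methods._mean(a, axis=axis, dtype=dtype,
  ret = um.true_divide(
<stdin>:21: RuntimeWarning: Mean of empty slice.
Traceback (most recent call last):
IndexError: index 2 is out of bounds for axis 0 with size 0
```

```bash
cat > m.py <<'E'
from h import *
for n in('top','side'):
    z=np.load(f'pics/{n}0.npz'); k=get_calibration(n); W=cloud(z['d'],k)
    X,Y,Z=W[...,0],W[...,1],W[...,2]
    m=(X>350)&(X<760)&(Y>60)&(Y<400)&(Z>106)&(Z<122)
    op=cv2.morphologyEx(m.astype(np.uint8),cv2.MORPH_OPEN,np.ones((9,9)))
    nl,lab,st,c=cv2.connectedComponentsWithStats(op); i=1+np.argmax(st[1:,4]); P=W[lab==i]
    r=rect(P); print(n,'flap',r,np.median(P[:,2]))
    dd=np.linalg.norm(W[...,:2]-np.array(r[0][0]),axis=-1)
    B=m&(lab!=i)&(X<r[0][0][0]-85); P=W[B]; print('bar',len(P),np.median(P,0),rect(P))
    L=(X>350)&(X<800)&(Y>-300)&(Y<10)&(Z>20)&(Z<200); P=W[L]
    print('light top',P[:,2].max(),rect(P)); T=P[P[:,2]>158]; print('top',len(T),rect(T))
    p=z['p'][L].astype(int); F=P[(P[:,2]>40)&(P[:,2]<150)&(p.min(1)>110)]
    A=F
    for _ in range(6):
        c=np.median(A,0); nn=np.linalg.svd(A-A.mean(0),full_matrices=False)[2][2]; A=F[abs((F-A.mean(0))@nn)<4]
    print('face',A.mean(0),nn,len(A),len(F),rect(A),A.min(0),A.max(0))
    for nm,(x0,x1,y0,y1) in dict(jar=(600,800,-30,100),cup=(450,680,330,500),spray=(450,700,-420,-260)).items():
        Q=W[(X>x0)&(X<x1)&(Y>y0)&(Y<y1)&(Z>40)]
        if len(Q): print(nm,len(Q),rect(Q)[0],Q[:,2].max())
E
python3 m.py
```

```text
top flap (((552.1923828125, 195.66403198242188), (200.544677734375, 135.20310974121094), 86.94065856933594), [[479.29998779296875, 99.0999984741211], [614.2999877929688, 91.9000015258789], [625.0, 292.20001220703125], [490.0, 299.3999938964844]]) 113.80899697644765
bar 194 [432.60913227 199.955243   116.01520212] (((447.1101379394531, 202.49325561523438), (97.89789581298828, 44.257789611816406), 86.66294860839844), [[422.20001220703125, 154.89999389648438], [466.3999938964844, 152.3000030517578], [472.1000061035156, 250.10000610351562], [427.8999938964844, 252.60000610351562]])
light top 169.91994675376668 (((648.3547973632812, -64.93629455566406), (269.08087158203125, 173.48622131347656), 45.09130859375), [[491.8999938964844, -99.0], [614.7999877929688, -221.5], [804.7999877929688, -30.899999618530273], [681.9000244140625, 91.5999984741211]])
top 496 (((599.9595336914062, -128.48672485351562), (21.966943740844727, 180.28330993652344), 11.589273452758789), [[571.0999755859375, -42.400001525878906], [607.2999877929688, -219.0], [628.7999877929688, -214.60000610351562], [592.5999755859
[... 1972 characters left out ...]
4179688, -128.49569702148438), (4.100712299346924, 166.07046508789062), 11.4038724899292), [[570.4000244140625, -47.5], [603.2000122070312, -210.3000030517578], [607.2000122070312, -209.5], [574.4000244140625, -46.70000076293945]]) [ 571.75966063 -209.84256404   40.13518883] [606.06898919 -46.92880863 149.74803268]
jar 734 ((694.295654296875, 64.66338348388672), (79.23890686035156, 185.13619995117188), 49.29254150390625) 116.27240802764152
cup 221 ((615.3451538085938, 445.89093017578125), (80.02568054199219, 68.79505157470703), 69.95932006835938) 68.76315164628193
spray 244 ((581.537841796875, -405.55059814453125), (37.54547882080078, 27.99492645263672), 1.570378303527832) 129.02017967063114
```

Request:
jog_arm(plan=[0.035,-0.05,0,0,0,-8,0.07,-0.1,0,0,0,-16,0.105,-0.15,0,0,0,-24,0.14,-0.2,0,0,0,-32,0.175,-0.25,0,0,0,-40,0.2,-0.285,0,0,0,-48,0.2135,-0.302,0,0,0,-56,0.2135,-0.302,0,0,0,-64,0.2135,-0.302,0,0,0,-69.9,0.2135,-0.302,0,0,0,-69.9,0.2135,-0.302,0,0,0,-69.9], claw=0.05)

```text
clock: 1.2
eef_pos: [431.4, 203.1, 205.3]
eef_rot: [-3.141, 0.0, 1.517]
wrist_force: [-0.4, -0.5, 0.0]
finger_gap: 50.3
finger_force: 0.0
```

```bash
python3 - <<'E'
from h import *
s=manip.read_state(); print(s['eef_pos'],s['eef_rot'],s['joints'])
p,d,k=snap('wrist','w0'); print(k)
W=cloud(d,k); X,Y,Z=W[...,0],W[...,1],W[...,2]
m=(X>410)&(X<460)&(Y>140)&(Y<270)&(Z>108)&(Z<122)
P=W[m]; print(len(P)); print(rect(P), P[:,2].max())
T=P[P[:,2]>115]; print(np.polyfit(T[:,1],T[:,0],1),T[:,:2].min(0),T[:,:2].max(0))
E
```

```text
[431.3994495  203.05004862 205.29323415] [-3.14121508e+00  1.37692591e-04  1.51728368e+00] [3.63062522e-01 1.36513021e-01 1.72037733e+00 2.79969189e-05
 1.28510331e+00 4.16567298e-01]
{'fx': 346.28661155060126, 'fy': 346.28661155060126, 'cx': 260.84050846517306, 'cy': 192.27591891750814, 'origin': array([436.18711309, 284.81349172, 384.47854033]), 'attitude': array([ 2.85954620e+00, -1.69891353e-04, -5.38823961e-02])}
2012
(((442.5232238769531, 206.41668701171875), (98.41522979736328, 38.05110549926758), 88.10179901123047), [[421.8999938964844, 157.89999389648438], [459.8999938964844, 156.60000610351562], [463.20001220703125, 255.0], [425.1000061035156, 256.20001220703125]]) 118.46732261545156
[4.07474864e-02 4.25826294e+02] [423.02707008 157.00889774] [459.97120099 255.33581426]
```

View pics/w0.png

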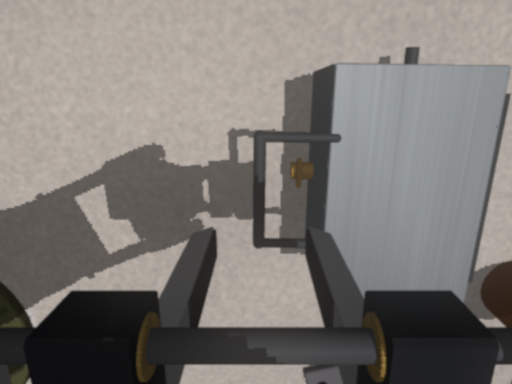

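The wrist view shows the bar at column 260, rows 132 to 245, centred between the fingers at columns 215 and 305. I'll descend and grip.

Request:
jog_arm(plan=[0,0,-0.03,0,0,0,0,0,-0.06,0,0,0,0,0,-0.09,0,0,0,0,0,-0.105,0,0,0,0,0,-0.112,0,0,0,0,0,-0.112,0,0,0])

```text
clock: 1.85
eef_pos: [431.2, 203.1, 93.1]
eef_rot: [-3.141, 0.0, 1.516]
wrist_force: [0.3, -0.7, 0.6]
finger_gap: 49.7
finger_force: 0.0
```

Request:
jog_arm(plan=[0,0,0,0,0,0,0,0,0,0,0,0,0,0,0,0,0,0,0,0,0,0,0,0,0,0,0,0,0,0,0,0,0,0,0,0], claw=0, force=20)

```text
clock: 2.45
eef_pos: [429.7, 203.0, 93.4]
eef_rot: [-3.137, 0.001, 1.514]
wrist_force: [-17.4, 1.0, 9.8]
finger_gap: 8.9
finger_force: 20.0
```

```bash
python3 - <<'E'
import numpy as np
u=np.array([np.cos(np.radians(-3.2)),np.sin(np.radians(-3.2))])
r=lambda t:(-185*np.cos(t)-2*np.sin(t), 185*np.sin(t)+2*np.cos(t))
x0,z0=r(0)
out=[]
for t in list(np.arange(.05,1.9,.0975)):
    x,z=r(t); out.append(f"{round(t,2)}: "+", ".join(f"{v/1000:.4f}" for v in((x-x0)*u[0],(x-x0)*u[1],z-z0)))
print("\n".join(out))
E
```

```text
0.05: 0.0001, -0.0000, 0.0092
0.15: 0.0017, -0.0001, 0.0272
0.25: 0.0050, -0.0003, 0.0448
0.34: 0.0101, -0.0006, 0.0620
0.44: 0.0167, -0.0009, 0.0786
0.54: 0.0250, -0.0014, 0.0944
0.64: 0.0348, -0.0019, 0.1093
0.73: 0.0460, -0.0026, 0.1232
0.83: 0.0586, -0.0033, 0.1359
0.93: 0.0723, -0.0040, 0.1472
1.03: 0.0871, -0.0049, 0.1572
1.12: 0.1029, -0.0058, 0.1656
1.22: 0.1194, -0.0067, 0.1724
1.32: 0.1365, -0.0076, 0.1776
1.42: 0.1541, -0.0086, 0.1811
1.51: 0.1720, -0.0096, 0.1828
1.61: 0.1900, -0.0106, 0.1828
1.71: 0.2079, -0.0116, 0.1810
1.81: 0.2256, -0.0126, 0.1775
```

Request:
jog_arm(plan=[-0.0015,0,0,0,0,0,-0.0015,0,0.009,0,0,0,0,0,0.027,0,0,0,0.0035,0,0.045,0,0,0,0.0085,-0.0005,0.062,0,0,0,0.015,-0.001,0.0785,0,0,0,0.0235,-0.0015,0.0945,0,0,0,0.0333,-0.002,0.1093,0,0,0,0.0445,-0.0025,0.123,0,0,0,0.057,-0.0033,0.136,0,0,0], force=15)

```text
clock: 3.45
eef_pos: [490.3, 198.6, 229.1]
eef_rot: [3.14, 0.001, 1.513]
wrist_force: [20.3, -2.4, -24.9]
finger_gap: 9.2
finger_force: 15.0
```

Request:
jog_arm(plan=[0.002,0,-0.0025,0,0,0,0.0157,-0.0008,0.009,0,0,0,0.0305,-0.0016,0.019,0,0,0,0.0463,-0.0025,0.0272,0,0,0,0.0628,-0.0034,0.034,0,0,0,0.08,-0.0043,0.0392,0,0,0])

```text
clock: 4.05
eef_pos: [569.1, 194.6, 270.1]
eef_rot: [3.141, 0.001, 1.513]
wrist_force: [-1.9, -2.8, 0.7]
finger_gap: 9.8
finger_force: 15.0
```

Request:
jog_arm(plan=[0.0176,-0.001,0.0035,0,0,0,0.0355,-0.002,0.0052,0,0,0,0.0535,-0.003,0.0052,0,0,0,0.0714,-0.004,0.0034,0,0,0,0.0891,-0.005,0,0,0,0,0.1,-0.0055,-0.0035,0,0,0,0.1,-0.0055,-0.0035,0,0,0])

```text
clock: 4.75
eef_pos: [669.9, 188.8, 265.6]
eef_rot: [3.14, 0.001, 1.513]
wrist_force: [1.3, -3.5, 3.1]
finger_gap: 9.3
finger_force: 15.0
```

Request:
jog_arm(plan=[0,0,0,0,0,0,0,0,0,0,0,0,0,0,0,0,0,0,0,0,0.02,0,0,0,0,0,0.04,0,0,0,0,0,0.06,0,0,0], claw=0.045)

```text
clock: 5.35
eef_pos: [668.3, 190.0, 326.1]
eef_rot: [-3.141, -0.0, 1.514]
wrist_force: [0.2, 0.2, -0.4]
finger_gap: 44.9
finger_force: 0.0
```

Request:
jog_arm(plan=[-0.04,0,0.01,0,0,0,-0.08,0,0.01,0,0,8,-0.12,0,0.01,0,0,16,-0.15,0,0,0,0,24,-0.17,0,-0.02,0,0,32,-0.17,0,-0.04,0,0,40,-0.17,0,-0.05,0,0,48,-0.17,0,-0.05,0,0,56,-0.17,0,-0.05,0,0,64,-0.17,0,-0.05,0,0,72,-0.17,0,-0.05,0,0,80,-0.17,0,-0.05,0,0,88,-0.17,0,-0.05,0,0,90,-0.17,0,-0.05,0,0,90])

```text
clock: 6.75
eef_pos: [498.4, 189.9, 275.4]
eef_rot: [3.141, 0.0, 3.085]
wrist_force: [-0.6, -0.2, -0.0]
finger_gap: 45.0
finger_force: 0.0
```

```bash
python3 - <<'E'
from h import *
s=manip.read_state(); print(s['eef_pos'],s['eef_rot'],s['joints'],s['wrist_force'])
a,_,_=snap('wrist','w1'); b,_,_=snap('top','t1'); c,_,_=snap('side','s1')
f=lambda p,u,v:cv2.resize(p[v:v+150,u:u+200],(400,300),interpolation=cv2.INTER_CUBIC)
im=np.vstack([np.hstack([cv2.resize(a,(400,300)),f(b,100,110)]),np.hstack([f(c,130,70),np.zeros((300,400,3),np.uint8)])])
cv2.imwrite('pics/m1.png',im[:,:,::-1])
E
```

```text
[498.36460133 189.90506433 275.36085585] [3.14148790e+00 1.25699848e-04 3.08529647e+00] [ 2.95361288e-01  2.17737183e-01  1.46217272e+00  5.53763413e-05
  1.46152866e+00 -1.21914490e+00] [-0.5575195  -0.24004963 -0.02958343]
```

View pics/m1.png

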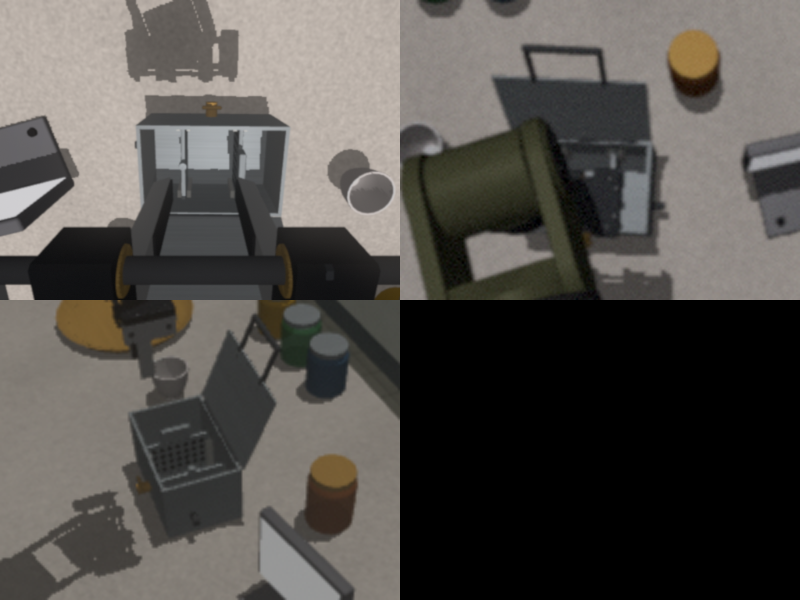

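The flap rests open: in the side view it leans back past upright. The perforated plate with its grip bar is in the far (+y, cup-side) slot, at side-crop (175,450) and wrist-crop column 237. The blank is at wrist-crop column 183.

```bash
python3 - <<'E'
from h import *
th=np.radians(-3.2);u=np.array([np.cos(th),np.sin(th)]);v=np.array([-u[1],u[0]])
for n,f in(('wrist','w1'),('side','s1')):
    z=np.load(f'pics/{f}.npz'); k=get_calibration(n); W=cloud(z['d'],k)
    q=W[...,:2]-np.array([550.5,196]); a=q@u; b=q@v; Z=W[...,2]
    t=(abs(b)<60)&(abs(a)<55)&(Z>70)&(Z<109)&(z['d']>0)
    print(n,'plates',t.sum())
    for lo,hi in((-60,0),(0,60)):
        m=t&(b>lo)&(b<hi)&(Z>94); P=np.c_[a[m],b[m],Z[m]]
        if len(P)>4:
            print(lo,len(P),P.min(0).round(1),P.max(0).round(1),np.median(P,0).round(1), rect(W[m])[0], 'hi', [np.median(W[m][W[m][:,2]>98],0)])
    # walls rim
    m=(abs(b)<104)&(abs(a)<69)&(Z>106)&(Z<114); P=np.c_[a[m],b[m]]; print('rim',len(P),P.min(0),P.max(0),rect(W[m])[0])
    # flap angle
    m=(abs(b)<90)&(a>67)&(a<125)&(Z>125)&(Z<240)
    if m.sum()>50: c=np.polyfit(Z[m],a[m],1); print('flap ang',np.pi/2+np.arctan(c[0]))
    print('jar/cup shift later')
E
```

```text
wrist plates 1103
0 325 [-24.8  38.6  94. ] [ 13.   48.8 104.3] [ -8.1  43.3 101.6] ((547.03125, 240.03366088867188), (10.113547325134277, 37.755760192871094), 86.43009185791016) hi [array([545.09398722, 239.87260504, 101.67491893])]
rim 3079 [-66.59518019 -98.87790691] [ 68.80051212 102.68181189] ((551.8140869140625, 197.80682373046875), (200.595703125, 133.360107421875), 85.97115325927734)
flap ang 1.999239008822971
jar/cup shift later
side plates 265
0 54 [-26.2  34.6  94.2] [ 22.5  50.7 104.6] [ -1.9  39.9 101.3] ((551.2412109375, 237.70529174804688), (48.06064987182617, 15.151989936828613), 3.0907912254333496) hi [array([551.72283731, 237.09783619, 101.79559497])]
rim 340 [ -67.45524934 -101.87697925] [ 66.77496781 102.70778908] ((550.0341796875, 196.118896484375), (205.33987426757812, 133.14804077148438), 86.11211395263672)
flap ang 2.0021824321368995
jar/cup shift later
```

Request:
jog_arm(plan=[0.03,0.025,0,0,0,-0.4,0.054,0.049,0,0,0,-0.4,0.054,0.049,-0.04,0,0,-0.4,0.054,0.049,-0.08,0,0,-0.4,0.054,0.049,-0.115,0,0,-0.4,0.054,0.049,-0.14,0,0,-0.4,0.054,0.049,-0.16,0,0,-0.4,0.054,0.049,-0.18,0,0,-0.4,0.054,0.049,-0.195,0,0,-0.4,0.054,0.049,-0.203,0,0,-0.4,0.054,0.049,-0.203,0,0,-0.4])

```text
clock: 8.0
eef_pos: [552.3, 238.7, 71.4]
eef_rot: [-3.141, -0.001, 3.077]
wrist_force: [0.4, -1.3, -1.0]
finger_gap: 44.8
finger_force: 0.0
```

Request:
jog_arm(plan=[0,0,0,0,0,0,0,0,0,0,0,0,0,0,0,0,0,0,0,0,0,0,0,0,0,0,0,0,0,0,0,0,0,0,0,0], claw=0, force=30)

```text
clock: 8.6
eef_pos: [552.7, 238.8, 72.4]
eef_rot: [3.142, 0.0, 3.078]
wrist_force: [0.5, -0.5, 2.2]
finger_gap: 9.7
finger_force: 30.0
```

Request:
jog_arm(plan=[0,0,0.005,0,0,0,0,0,0.012,0,0,0,0,0,0.02,0,0,0,0,0,0.03,0,0,0,0,0,0.04,0,0,0,0,0,0.05,0,0,0,0,0,0.065,0,0,0,0,0,0.08,0,0,0,0,0,0.095,0,0,0,0,0,0.11,0,0,0,0,0,0.125,0,0,0,0,0,0.14,0,0,0,0,0,0.14,0,0,0])

```text
clock: 9.9
eef_pos: [553.3, 239.1, 215.1]
eef_rot: [3.14, 0.004, 3.078]
wrist_force: [-0.1, -0.1, -1.0]
finger_gap: 9.9
finger_force: 30.0
```

```bash
python3 - <<'E'
from h import *
s=manip.read_state(); print(s['eef_pos'],s['eef_rot'],s['joints'],s['wrist_force'],s['moment'],s['finger_gap'])
E
```

```text
[553.3066765  239.06518604 215.0853724 ] [3.1399521  0.00373485 3.07768545] [ 3.47075649e-01  4.09247787e-01  1.35148666e+00  1.20590514e-05
  1.37677895e+00 -1.15981884e+00] [-0.13541832 -0.06742092 -1.03940669] [-0.01580427 -0.01994942  0.02440763] 9.919616344460607
```

Request:
jog_arm(plan=[-0.025,-0.01,0,0,0,0,-0.05,-0.025,0,0,0,-4,-0.075,-0.045,0,0,0,-8,-0.095,-0.07,0,0,0,-13,-0.11,-0.095,0,0,0,-18,-0.11,-0.12,0,0,0,-23,-0.11,-0.145,0,0,0,-28,-0.11,-0.17,0,0,0,-33,-0.11,-0.195,0,0,0,-38,-0.11,-0.22,0,0,0,-43,-0.11,-0.245,0,0,0,-48,-0.11,-0.27,0,0,0,-53,-0.11,-0.295,0,0,0,-58,-0.11,-0.32,0,0,0,-63,-0.11,-0.345,0,0,0,-68,-0.11,-0.365,0,0,0,-72,-0.105,-0.38,0,0,0,-74.8,-0.1,-0.385,0,0,0,-74.8,-0.1,-0.385,0,0,0,-74.8])

```text
clock: 11.8
eef_pos: [453.1, -146.3, 211.9]
eef_rot: [-3.141, -0.0, 1.773]
wrist_force: [-0.5, 0.1, -1.9]
finger_gap: 9.6
finger_force: 30.0
```

```bash
cat > q.py <<'E'
from h import *
import sys
t=sys.argv[1]
s=manip.read_state(); print(s['eef_pos'],s['eef_rot'],s['joints'])
a,_,_=snap('wrist','w'+t); b,_,_=snap('top','t'+t); c,_,_=snap('side','s'+t)
f=lambda p,u,v:cv2.resize(p[v:v+150,u:u+200],(400,300),interpolation=cv2.INTER_CUBIC)
im=np.vstack([np.hstack([cv2.resize(a,(400,300)),f(b,150,120)]),np.hstack([f(c,130,70),f(c,170,140)])])
cv2.imwrite(f'pics/m{t}.png',im[:,:,::-1])
E
python3 q.py 2
```

```text
[ 453.12601624 -146.33172219  211.89923716] [-3.14134427e+00 -2.52033158e-04  1.77320565e+00] [-3.89345730e-01  1.29262188e-01  1.71283387e+00  7.33014520e-05
  1.29984333e+00 -5.91774712e-01]
```

View pics/m2.png

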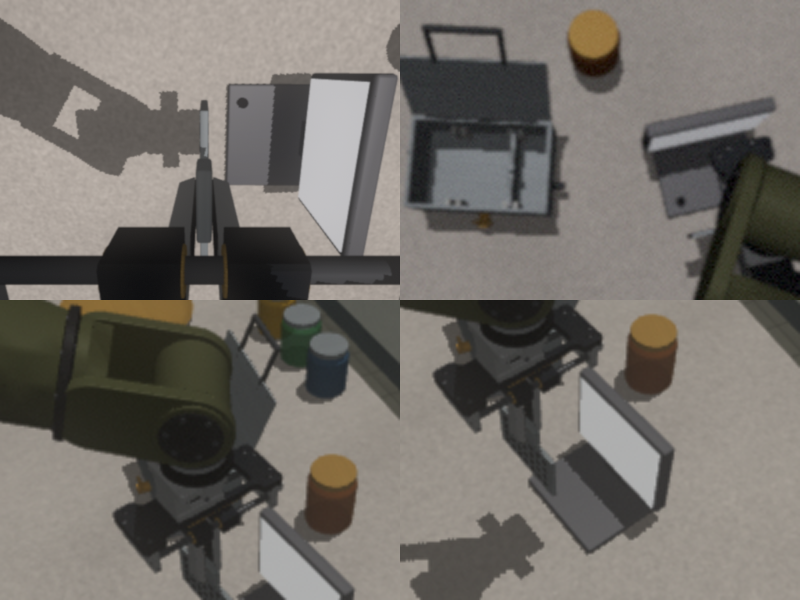

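The composite shows the filter plate held between the fingers (wrist crop, column 203), facing the light. The blank is still in the housing (top crop, 517,165) and the flap is open. I'll move to the hold pose.

Request:
jog_arm(plan=[0.02,0,-0.02,0,0,0,0.04,0,-0.04,0,0,0,0.05,0,-0.06,0,0,0,0.055,0,-0.075,0,0,0,0.058,0,-0.0855,0,0,0,0.058,0,-0.0855,0,0,0,0.058,0,-0.0855,0,0,0])

```text
clock: 12.65
eef_pos: [510.6, -146.2, 127.3]
eef_rot: [3.141, 0.0, 1.772]
wrist_force: [0.7, 1.5, -1.3]
finger_gap: 9.9
finger_force: 30.0
```

```bash
python3 q.py 3; python3 - <<'E'
from h import *
k=0
th=np.radians(11.6);n=np.array([np.cos(th),np.sin(th),0]);w=np.array([-n[1],n[0],0])
C=np.array([589.6,-130,95])
for nm in('side','wrist'):
    z=np.load({'side':'pics/s3.npz','wrist':'pics/w3.npz'}[nm]); W=cloud(z['d'],get_calibration(nm))
    q=W-C; d=q@n; l=q@w; Z=W[...,2]
    for lab,m in (('plate',(d>-105)&(d<-60)&(abs(l)<75)&(Z>45)&(Z<128)),('face',(abs(d)<8)&(abs(l)<85)&(Z>40)&(Z<150)),('blank+flap',np.zeros_like(d,bool))):
        if m.sum()<20: print(nm,lab,m.sum()); continue
        P=np.c_[d[m],l[m],Z[m]]
        A=np.c_[P[:,1:],np.ones(len(P))]; 
        for _ in range(5):
            c=np.linalg.lstsq(A,P[:,0],rcond=None)[0]; r=abs(P[:,0]-A@c)<4; P,A=P[r],A[r]
        print(nm,lab,len(P),'d med',np.median(P[:,0]),'slopes deg',np.degrees(c[:2]),'lo',np.percentile(P,1,0).round(1),'hi',np.percentile(P,99,0).round(1))
E
```

```text
[ 510.59140271 -146.21381433  127.30028641] [3.14110313e+00 3.32371456e-04 1.77228101e+00] [-3.47850276e-01  3.36260941e-01  1.66448678e+00 -3.06785333e-05
  1.14025389e+00 -5.49322240e-01]
side plate 312 d med -83.80123503233735 slopes deg [-0.1421681  -0.23505534] lo [-85.2 -57.   62.4] hi [-80.2  54.9 127.6]
side face 809 d med -0.6324345078672704 slopes deg [-0.05162293  0.06118959] lo [ -2.3 -84.   40.8] hi [  1.5  64.6 148.9]
side blank+flap 0
wrist plate 125 d med -79.72976319804467 slopes deg [ 1.50145622 -0.24606087] lo [-82.9  56.5  63.4] hi [-77.   57.6 127. ]
wrist face 15860 d med 0.4305220441415819 slopes deg [ 0.19836719 -0.01411427] lo [ -0.2 -71.7  42.1] hi [  1.2  83.8 149.4]
wrist blank+flap 0
```

View pics/m3.png

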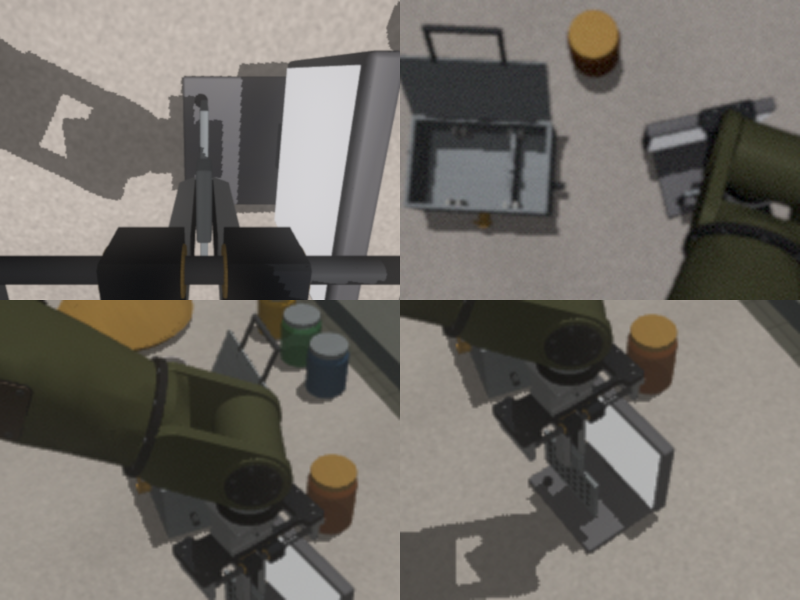

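The plate's mid-plane is 80 mm from the face, centred to about 1 mm and parallel to within 0.3°. The flap is open and the blank is in its slot. I'll let it settle and hand in.

Request:
jog_arm(plan=[0,0,-0.001,0,0,0,0,0,-0.001,0,0,0,0,0,-0.001,0,0,0,0,0,-0.001,0,0,0,0,0,-0.001,0,0,0])

```text
clock: 13.3
eef_pos: [510.6, -146.2, 125.7]
eef_rot: [3.142, -0.0, 1.772]
wrist_force: [0.8, 1.1, -2.4]
finger_gap: 10.0
finger_force: 30.0
```

```bash
python3 -c "
from cell import manip
s=manip.read_state();print(s['eef_pos'],s['finger_gap'],s['finger_force'])
print(manip.sign_off())"
```

```text
[ 510.6192022  -146.21008145  125.6586402 ] 10.017085867422054 29.999377727508545
the job is handed in; nothing more can be done
None
```

I handed the job in at about 13 s: the flap rests open, the blank plate is still in its slot, and the arm is holding the filter plate upright, centred and square, about 80 mm in front of the lit face; the judging result was not shown.

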